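# Shut the medicine box and pin its hasp

### The arm

A 6-joint arm with a two-finger parallel gripper is mounted at the origin on the work surface; the furniture and walls round the work are solid. World frame = base frame: x ahead of the robot, y to its left, z up, the work surface at z = 0. Lengths are in m, angles in rad, forces in N, time in s.
With the tool pointing down it reaches from about 0.35 to 0.8 m from the base axis. Payload 7.3 kg.
Tool frame: the origin (TCP) lies at the very end of the fingers, on their centre line; the grasp point (between the pads) lies 19 mm behind it (ctrl.grip_point_offset is the distance from the TCP to the grasp point, in m); z points along the fingers, y is the line along which they close (so a half turn about z gives the same grasp; the last joint's range is limited). The gripper opens to 85 mm and grips with 20 to 120 N. Pads are 22 mm wide; open, the fingers measure 114 mm over their backs; the gripper's body (76 mm by 85 mm) begins 54 mm behind the grasp point. The pads swing forward as they close: fully open they stand 13 mm farther back than shut.
Start: joints at [1.037, 0.342, 1.524, -0, 1.275, -0.146], TCP at [0.199, 0.486, 0.231] pointing down, gripper open.
Joint ranges: [-2.53, 2.53], [-0.77, 2.02], [0.04, 2.7], [-1, 4.14], [0.28, 2.66], [-3.11, 3.11]. Speed limits (rad/s): [2.57, 2.57, 3.14, 3.14, 3.14, 3.14].

### API

Orientations are given as a unit quaternion [x, y, z, w].
In Python, from station import status, optics, ticket, ctrl gives the robot as it stands.
- The arm moves only by the shell command python3 -m pendant [FORCE], which reads ROWS from standard input. ROWS is one flat JSON list of numbers that holds 1 to 8 rows one after another, with no inner brackets; each row has 5 numbers: the finger opening in m, then dx, dy, dz in m, then a turn about the tool's z in rad; each row is the pose to reach, as a shift and turn from the pose commanded when the command began, along the tool's axes at that moment; what a row does not reach only later rows make up. A row lasts 1/12 s, in which the tool goes at most 0.0417 m and 0.125 rad, less where a joint would pass 70% of its speed; a pose out of reach is approached as far as the arm can. The fingers move at their own pace and stop on an object; FORCE is the grip in N (left out, the last holds). Time passes only in rows, so rows that do not move let the fingers close. It prints the time, the measured TCP pose, the force, the opening and the grip force at its end. Input that does not fit is refused with a message, and nothing moves.
- status.sense(): the state, without advancing time (a new reading comes with each control period).
- optics.grab_frame(name): name is "side" or "top" or "wrist"; returns a dict with "image" (384x512x3 uint8, red, green, blue), "fx", "fy", "cx", "cy" (pixels), "position" and "attitude" of the camera in the world. Camera axes: x right, y up, looking along -z (the intrinsics and any distortion apply to the point x, -y, -z); pixel columns grow to the right and rows downward; lengths in m; the calibration is good to about 2 mm. A picture is of the moment at which its call begins. There is no depth.
- ticket.close_job(): hands the job in; it is judged then, once.
The state is a dict: "t": time; "joint_positions": joint angles; "qvel": joint speeds; "joint_efforts": joint torques, N m; "ee_pos": TCP position; "eef_rot": TCP orientation; "ft_force": force on the tool from outside, world axes, zero at the start; "moment": the same for the moment, N m; "grip_width": finger opening in m; "grip_force": force on a finger pad.
Only numpy, scipy, OpenCV 4.12 (cv2) and the standard library are available. Lean on these libraries where they do the work, as an engineer would, in place of code of your own. Each camera call takes 0.05 s, during which the arm holds its last target. There are 200 camera calls.

### The job

Make the green medicine box safe from the toddler: shut its lid, then swing the steel hasp over to the front so that the staple pokes out through its slot, and then take the red-handled pin from the box's side pocket and push it down through the staple's loop, in front of the hasp, until its cross stop sits on the loop. Rubber buffers hold the hasp off, so press it back for the pin to pass; the staple is adjustable and may sit a little to either side, so look or feel for its loop and do not force the pin. Do not disturb the things standing round the box.

Things in the scene. Friction and masses are not known exactly. Their poses are not given: they have to be found in the camera images.
- medbox: green medicine box, 140 deep x 200 wide x 100 mm high with the lid shut, does not move. Origin: centre of its underside; x points from the front (70 mm before the origin, towards the robot) to the back, y to its left, z up. Shut, the lid's flat top is 100 mm up. On its right end (y = -115, x = -35 to 35 mm) a 13 mm wide side pocket, open above, rim 80 mm up, holds the pin.
- staple (a point): middle of the staple's track (frame as the box's), 81 mm before the box's origin, 67 mm up. The loop was clamped up to 13 mm left or right (box y) of this: see or feel where. Level loop of 5 mm square bar: top 2.5 mm above this point, opening 13 mm wide, 23 mm over its arms; front bar's inner edge 6 mm before this point, front of the pressed-home hasp 6 mm behind it.
- lid (a joint): angle of the lid on its hinge along the box's back rim, 140 mm behind the front, 88 mm up (the lid is 12 mm thick): 0 shut, grows as it opens to 1.5 (starts at 0.5 to 1.0). Stiff hinge: it stays where it is left; about 4 N down at the front edge shuts it.
- lid_edge (a point): point on the lid's top face at its front edge, 72 mm to the left of the middle, clear of the hasp: push here to shut it.
- hasp (a joint): angle of the hasp on its hinge, from 0 where it rests on the rubber buffers over the staple (0.27 rad short of plumb, its slot half over the loop), 1.3 stands straight out to the robot, 2.87 stands up, to 4.2 folded back on the lid (starts at 3.1 to 3.9). It stays where it is left (0.018 N m of friction).
- hasp_squeeze (a joint): how far the hasp, at hasp 0, is pressed back into the rubber buffers: 0 when let go, 0.27 pressed home, hanging plumb against the front. A spring, 0.024 N m at 0 rising to 0.08 N m (about 3 N at the slot's upper edge); it comes back out when let go unless the pin holds it.
- hasp_hinge (a point): middle of the hasp's hinge axis, along y on the lid's top front edge; with the lid shut 101 mm up and 3.5 mm before the box's front. Knuckle 6 mm thick.
- hasp_lip (a point): centre of the 6 mm thick rolled lip at the free end of the hasp, 65 mm from its hinge and 5.5 mm out from the leaf's middle plane. The leaf is 64 mm wide and 3 mm thick; slot 51 mm wide, from 26 to 43 mm below the hinge. The lip is rolled to the side that faces the robot when the hasp hangs (and the back of the box when it stands up).
- pin: upright retaining pin, 94 mm long, 60 g. Origin: lowest point of its blunt, chamfered nose; z up. Shaft 9 mm; cross stop 26 mm along y, 12 along x, underside 24 mm above the nose; red grip 24 mm (y) x 14 (x), 64 to 94 mm above the nose: hold it there across y, fingertips no lower, to clear the lid. Starts hanging in the pocket, nose 56 mm up, box x -22 to 22 mm, y along the box's y.
- pin_stop (a point): point on the pin's axis at the underside of its cross stop; 2.5 mm above the staple's point when the pin is fully in. Grip the pin firmly (about 100 N): held at 60 N or less it can turn in the fingers when its nose presses on the hasp or an arm of the loop.
- dropper_bottle: amber dropper bottle, 34 mm across, 102 mm high, left of the box; origin under its centre. Leave it.
- cream_tube: white squeeze tube standing on its cap, 48x57x172 mm, right of the box; origin under its centre. Leave it.
- dosing_syringe: oral syringe lying in front of the box, 30x122x17 mm; origin under its centre. Leave it.
- spice_jar: jar with a mustard-coloured cap, 42 mm across, 106 mm high, at the right; origin under its centre. Leave it.

How it is judged:
By the outcome, as a careful person would: the job done as asked, in the order asked, and still so for the second after the job is handed in, with the robot touching nothing.
It also fails if it takes over 64 s, if anything falls off the work surface, if the arm or the gripper's body presses on something with over 40 N, if the wrist force passes 120 N, or if a joint passes its speed limit or range.

## Working session

There is one attempt and no reset: what is moved stays moved. The work goes in short steps, Python scripts to look and compute and a shell command to move; the robot and the scene stay as the last step left them, time stands still between calls to the robot, and variables do not carry over. Pictures are saved under pics/ and viewed, at most 12 in all, crops included, and the job is handed in when it is done.

```bash
ls; mkdir -p pics; python3 - <<'E'
from station import status, optics, ticket, ctrl
import cv2,numpy as np
s=status.sense();print({k:np.round(v,3).tolist() for k,v in s.items()}, ctrl.grip_point_offset)
for n in("side","top"):
    f=optics.grab_frame(n);cv2.imwrite(f"pics/{n}0.png",cv2.resize(f["image"][:,:,::-1],(800,600),interpolation=cv2.INTER_CUBIC))
    print(n,{k:(np.round(v,4).tolist()) for k,v in f.items() if k!="image"})
E
```

```text
pics
{'t': 0.0, 'joint_positions': [1.037, 0.343, 1.525, 0.0, 1.275, -0.146], 'qvel': [-0.002, -0.001, 0.0, 0.0, 0.0, 0.001], 'joint_efforts': [-0.001, -43.368, -24.601, -0.0, 0.008, -0.0], 'ee_pos': [0.198, 0.486, 0.231], 'eef_rot': [0.193, 0.981, -0.001, -0.0], 'ft_force': [-1.065, -0.804, 0.267], 'moment': [0.045, -0.001, 0.008], 'grip_force': 0.0, 'grip_width': 0.086} 0.0187
side {'fx': 464.3027, 'fy': 464.3027, 'cx': 252.3104, 'cy': 185.1457, 'position': [0.3368, 1.1083, 0.9254], 'attitude': [-0.043, 0.4517, 0.8869, -0.0863]}
top {'fx': 491.5776, 'fy': 491.5776, 'cx': 261.4717, 'cy': 195.0883, 'position': [0.3559, -0.036, 1.5091], 'attitude': [0.042, -0.0583, -0.7015, 0.709]}
```

View pics/side0.png

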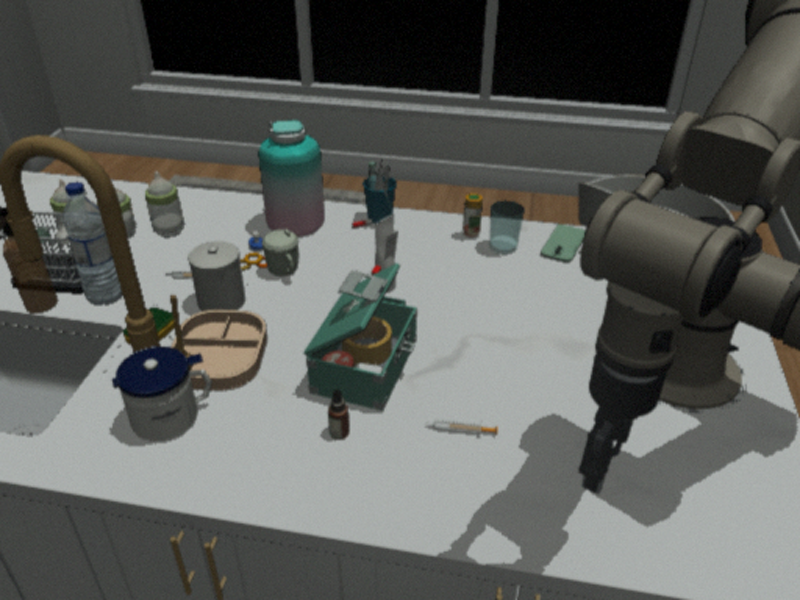

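View pics/top0.png

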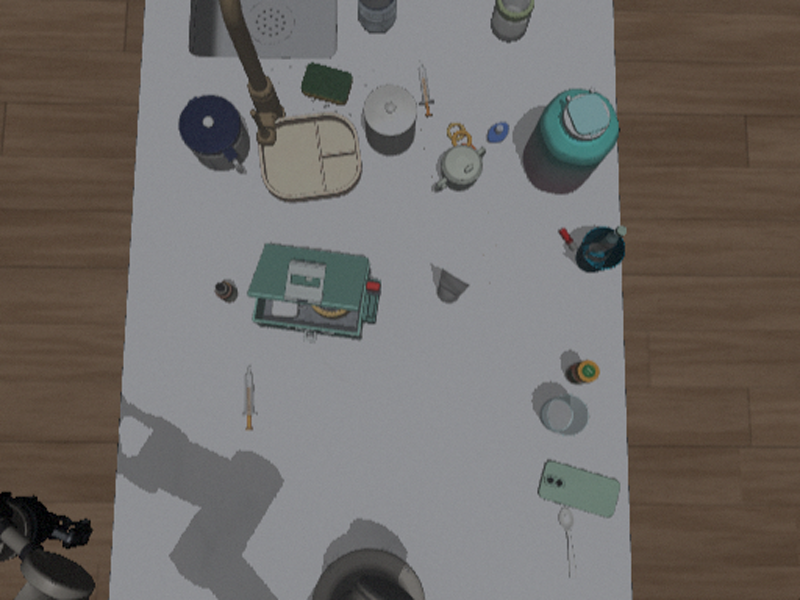

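The side view shows the box at about (360,350) with the lid half open and the hasp on the lid. In the top view the box spans (250–380, 245–340), the staple is near (311,337) and the red pin near (373,286). I'll enlarge both.

```bash
cat > h.py <<'E'
from station import status, optics, ticket, ctrl
import cv2,numpy as np
from scipy.spatial.transform import Rotation as R
def cam(f): return R.from_quat(f["attitude"]).as_matrix(), np.array(f["position"])
def ray(f,u,v):
    M,p=cam(f); return p, M@np.array([(u-f["cx"])/f["fx"],-(v-f["cy"])/f["fy"],-1.])
def onz(f,u,v,z):
    p,d=ray(f,u,v); return p+d*(z-p[2])/d[2]
def proj(f,P):
    M,p=cam(f); q=(np.atleast_2d(P)-p)@M
    return np.c_[f["cx"]-f["fx"]*q[:,0]/q[:,2], f["cy"]+f["fy"]*q[:,1]/q[:,2]]
def crop(f,u0,v0,w,h,k,name):
    im=cv2.resize(f["image"][v0:v0+h,u0:u0+w,::-1],None,fx=k,fy=k,interpolation=cv2.INTER_CUBIC)
    cv2.imwrite("pics/"+name,im)
def tool(P,yaw=None):
    s=status.sense();M=R.from_quat(s["eef_rot"]).as_matrix();return np.round(M.T@(np.array(P)-s["ee_pos"]),4)
E
python3 - <<'E'
from h import *
f=optics.grab_frame("top");print({k:v for k,v in f.items() if k not in("image",)}.keys())
a=cv2.resize(f["image"][145:225,135:255,::-1],None,fx=6.4,fy=6.4,interpolation=cv2.INTER_CUBIC);cv2.imwrite("pics/t1.png",a)
f=optics.grab_frame("side")
a=cv2.resize(f["image"][160:285,190:325,::-1],None,fx=4.8,fy=4.8,interpolation=cv2.INTER_CUBIC);cv2.imwrite("pics/s1.png",a)
E
```

```text
dict_keys(['fx', 'fy', 'cx', 'cy', 'position', 'attitude'])
```

View pics/t1.png

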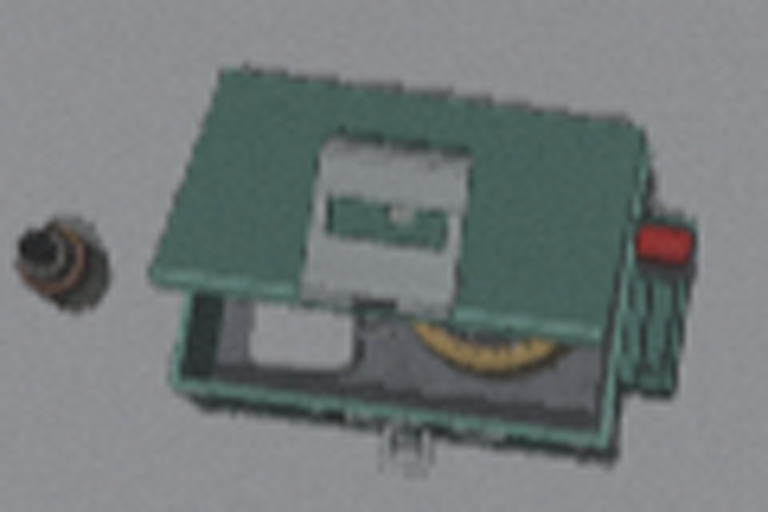

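View pics/s1.png

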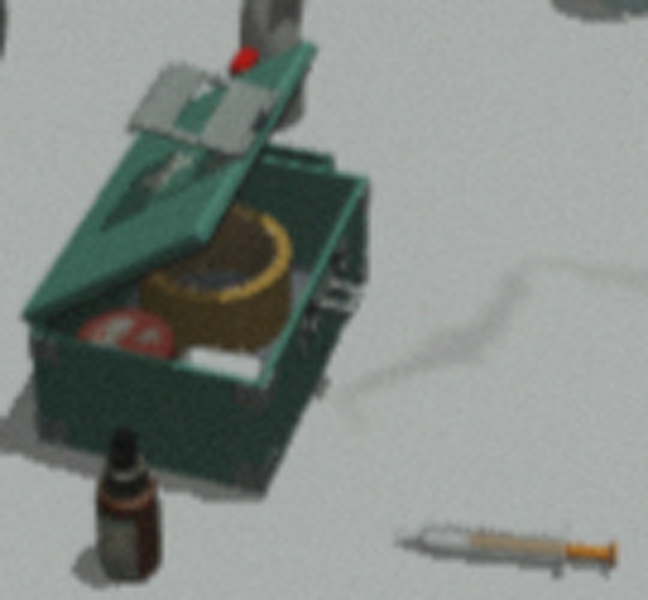

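```bash
cat > fit.py <<'E'
from h import *
from scipy.optimize import least_squares
T=optics.grab_frame("top");S=optics.grab_frame("side")
def pt(o,k,U,V): return (U+.5)/k-.5+o[0],(V+.5)/k-.5+o[1]
def lidp(x,y,z,a):
    dx,dz=x-70,z-88
    return [70+dx*np.cos(a)+dz*np.sin(a),y,88-dx*np.sin(a)+dz*np.cos(a)]
def hp(d,y,n,a,h):
    p=h+.27
    return lidp(-73.5-np.sin(p)*d-np.cos(p)*n,y,101-np.cos(p)*d+np.sin(p)*n,a)
def W(q,P):
    P=np.array(P)/1000;c,s=np.cos(q[2]),np.sin(q[2])
    return np.array([q[0]+c*P[0]-s*P[1],q[1]+s*P[0]+c*P[1],P[2]])
# q: x y yaw lid hasp stapley(mm) pinx(mm) ; camera shifts
obs=[]
t=lambda U,V:(T,)+pt((135,145),6.4,U,V)
s=lambda U,V:(S,)+pt((190,160),4.8,U,V)
add=lambda o,g,n:obs.append((o,g,n))
add(t(225,68),lambda q:lidp(70,100,100,q[3]),"t lid RL");add(t(640,120),lambda q:lidp(70,-100,100,q[3]),"t lid RR")
add(t(152,272),lambda q:lidp(-70,100,100,q[3]),"t lid FL");add(t(605,328),lambda q:lidp(-70,-100,100,q[3]),"t lid FR")
add(t(172,388),lambda q:(-70,100,88),"t rim FL");add(t(612,442),lambda q:(-70,-100,88),"t rim FR")
add(t(665,244),lambda q:(q[6],-115,150),"t pin");add(t(407,472),lambda q:(-92,q[5],67),"t staple")
add(t(325,142),lambda q:hp(67,32,0,q[3],q[4]),"t hasp L");add(t(470,155),lambda q:hp(67,-32,0,q[3],q[4]),"t hasp R")
add(s(210,240),lambda q:lidp(-70,100,100,q[3]),"s lid FL");add(s(313,45),lambda q:lidp(-70,-100,100,q[3]),"s lid FR")
add(s(28,314),lambda q:lidp(70,100,100,q[3]),"s lid RL");add(s(265,386),lambda q:(-70,100,88),"s rim FL")
add(s(366,180),lambda q:(-70,-100,88),"s rim FR");add(s(262,494),lambda q:(-70,100,0),"s base FL")
add(s(355,299),lambda q:(-92,q[5],67),"s staple");add(s(245,55),lambda q:(q[6],-115,148),"s pin")
add(s(172,65),lambda q:hp(67,-32,0,q[3],q[4]),"s hasp R");add(s(130,126),lambda q:hp(67,32,0,q[3],q[4]),"s hasp L")
def res(q):
    r=[]
    for (f,u,v),g,n in obs: r+=list(proj(f,W(q,g(q)))[0]-(u,v))
    return np.array(r)
q=least_squares(res,[.55,.05,-.1,.7,3.5,0,0],loss="soft_l1",x_scale=[.01,.01,.05,.1,.1,3,3]).x
if __name__=="__main__":
    print("q",np.round(q,4))
    for o,e in zip(obs,res(q).reshape(-1,2)): print(o[2],np.round(e,1))
    for n,P in dict(staple0=(-81,0,67),lid_edge=lidp(-70,72,100,q[3]),lidedge_shut=(-70,72,100),pin=(q[6],-115,150),lip=hp(65,0,5.5,0,q[4])).items(): print(n,W(q,P).round(4))
    o=lambda U,V,z:onz(T,U/1.5625,V/1.5625,z).round(3)
    print("bottle",o(224,290,.1),"syr",o(250,370,.01),o(249,430,.01),"tube",o(432,264,0),o(452,300,0.0),"jar",o(585,371,.1))
E
python3 fit.py
```

```text
q [ 0.5862  0.1145 -0.1132  0.6496  3.6626 -7.8304 13.167 ]
t lid RL [-1.2 -0.7]
t lid RR [ 1.8 -0.3]
t lid FL [-1.   0.3]
t lid FR [1.2 0.7]
t rim FL [ 0.  -0.6]
t rim FR [-0.2 -0.5]
t pin [-0.2 -0.6]
t staple [-0.1 -1. ]
t hasp L [-0.4 -0.1]
t hasp R [0.4 0.8]
s lid FL [-1.8 -0.3]
s lid FR [ 0.1 -1.5]
s lid RL [-2.   0.7]
s rim FL [ 0.4 -0.4]
s rim FR [ 0.4 -1.3]
s base FL [1.2 0.8]
s staple [1.  0.1]
s pin [0.5 0.6]
s hasp R [ 0.2 -0.1]
s hasp L [0.6 0.1]
staple0 [0.5057 0.1236 0.067 ]
lid_edge [0.5604 0.1899 0.1822]
lidedge_shut [0.5248 0.1939 0.1   ]
pin [ 0.5863 -0.0013  0.15  ]
lip [0.563  0.1171 0.1428]
bottle [0.581 0.274 0.1  ] syr [0.439 0.237 0.01 ] [0.324 0.234 0.01 ] tube [ 0.655 -0.116  0.   ] [ 0.583 -0.156  0.   ] jar [ 0.439 -0.394  0.1  ]
```

```bash
cat >> h.py <<'E'
Q=np.array([.5862,.1145,-.1132])
def where(x=None,y=None,z=None):
    "box-frame TCP mm; optional target -> tool shift (m), turn to align tool y with box y"
    s=status.sense();M=R.from_quat(s["eef_rot"]).as_matrix();B=R.from_euler("z",Q[2]).as_matrix()
    b=B.T@(s["ee_pos"]-np.r_[Q[:2],0])*1000
    Y=B.T@M[:,1];turn=np.arctan2(Y[0],Y[1]) # ccw error of tool y is -turn
    print("t",round(float(s["t"]),2),"box",b.round(1),"turn needed(tool z)",round(float(turn),4),"F",(B.T@s["ft_force"]).round(1),"w",round(float(s["grip_width"]),4),"gf",round(float(s["grip_force"]),1),"M",np.round(B.T@s["moment"],2))
    if x is not None: print("shift",(M.T@B@(np.array([x,y,z])-b)/1000).round(4))
E
python3 -c "
from h import *;where(-30,72,225)"
echo '[0,-0.0375,-0.0113,0,-0.09,0,-0.075,-0.0226,0,-0.18,0,-0.1125,-0.034,0,-0.276,0,-0.15,-0.0453,0,-0.276,0,-0.1875,-0.0566,0,-0.276,0,-0.225,-0.068,0,-0.276,0,-0.2625,-0.0793,0,-0.276,0,-0.30,-0.0906,0,-0.276]' | python3 -m pendant 60
python3 -c "
from h import *;where(-30,72,225)"
```

```text
t 0.3 box [-427.2  325.3  231.1] turn needed(tool z) 0.2746 F [-0.6  0.1  1. ] w 0.0854 gf 0.0 M [0.02 0.02 0.01]
shift [-0.451  -0.1361  0.0061]
t: 0.97
ee_pos: [0.4432, 0.2872, 0.2314]
eef_rot: [0.056, 0.998, 0.0, 0.0]
ft_force: [-0.7, 1.1, -0.1]
grip_width: -0.0003
grip_force: 0.0
t 0.97 box [-161.6  155.5  231.4] turn needed(tool z) -0.0014 F [-0.8  1.  -0.1] w -0.0003 gf 0.0 M [-0.01  0.01  0.01]
shift [-0.1315 -0.0837  0.0064]
```

```bash
echo '[0,-0.033,-0.021,0,0,0,-0.066,-0.042,0.003,0,0,-0.099,-0.063,0.006,0,0,-0.125,-0.08,0.02,0,0,-0.125,-0.08,0.03,0,0,-0.125,-0.08,0.03,0]' | python3 -m pendant
python3 -c "
from h import *;where(-30,72,190)"
```

```text
t: 1.47
ee_pos: [0.5569, 0.1936, 0.1983]
eef_rot: [0.057, 0.998, -0.001, -0.003]
ft_force: [-0.6, 0.0, -0.9]
grip_width: -0.0002
grip_force: 0.0
t 1.47 box [-38.1  75.3 198.3] turn needed(tool z) 0.0016 F [-0.6 -0.1 -0.9] w -0.0002 gf 0.0 M [ 0.04  0.01 -0.04]
shift [-0.0081 -0.0033  0.0083]
```

```bash
echo '[0,-0.006,-0.003,0.014,0,0,0,-0.003,0.025,0,0,0.006,-0.003,0.033,0,0,0.011,-0.003,0.042,0,0,0.016,-0.003,0.051,0,0,0.02,-0.003,0.061,0,0,0.024,-0.003,0.071,0,0,0.027,-0.003,0.084,0]' | python3 -m pendant
python3 -c "
from h import *;where(-67,72,100)"
```

```text
t: 2.13
ee_pos: [0.5292, 0.1967, 0.1183]
eef_rot: [0.055, 0.998, 0.0, 0.001]
ft_force: [-0.2, 0.1, 0.1]
grip_width: -0.0002
grip_force: 0.6
t 2.13 box [-65.9  75.3 118.3] turn needed(tool z) -0.0031 F [-0.2  0.1  0.1] w -0.0002 gf 0.6 M [-0.01  0.19  0.04]
shift [ 0.0011 -0.0033  0.0183]
```

```bash
echo '[0,0.001,0,0.006,0,0,0.001,0,0.010,0,0,0.001,0,0.013,0,0,0.001,0,0.014,0,0,0.001,0,0.015,0,0,0.001,0,0.015,0,0,0.001,0,0.015,0]' | python3 -m pendant
python3 - <<'E'
from h import *
where(-67,72,100)
f=optics.grab_frame("side");crop(f,190,140,150,130,4.6,"s2.png")
E
```

```text
t: 2.72
ee_pos: [0.5295, 0.1954, 0.1026]
eef_rot: [0.056, 0.998, 0.0, 0.0]
ft_force: [0.1, -0.0, -0.2]
grip_width: -0.0003
grip_force: 0.0
t 2.72 box [-65.5  74.  102.6] turn needed(tool z) -0.0012 F [ 0.1 -0.  -0.2] w -0.0003 gf 0.0 M [ 0.04  0.   -0.01]
shift [ 0.0015 -0.002   0.0026]
```

View pics/s2.png

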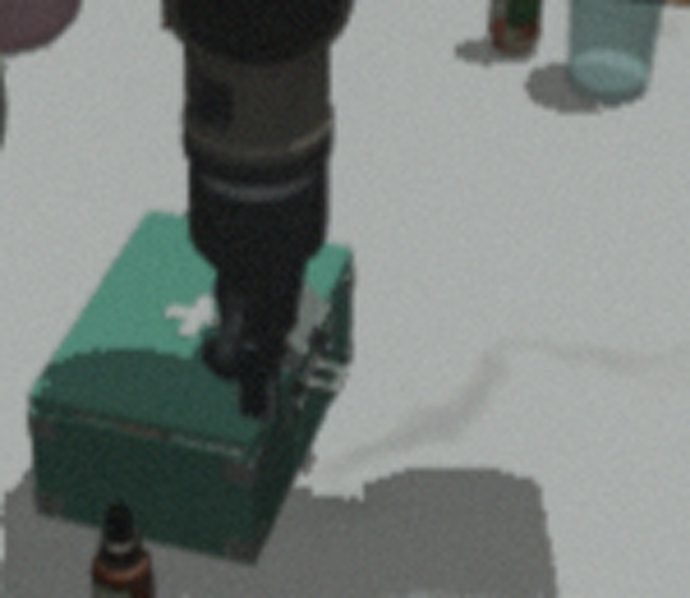

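The lid looks nearly shut, with the tip near (255,410). I'll press until it bottoms.

```bash
echo '[0,0.001,0,0.001,0,0,0.001,0,0.002,0,0,0.001,0,0.003,0,0,0.001,0,0.003,0]' | python3 -m pendant
echo '[0,0,0,0.001,0,0,0,0,0.0015,0,0,0,0,0.002,0,0,0,0,0.002,0]' | python3 -m pendant
python3 -c "
from h import *;where(-67,72,100)"
```

```text
t: 3.1
ee_pos: [0.5283, 0.1956, 0.1]
eef_rot: [0.056, 0.998, 0.0, 0.0]
ft_force: [-0.8, -0.2, 5.4]
grip_width: 0.0006
grip_force: 2.9
t: 3.43
ee_pos: [0.5283, 0.1956, 0.0998]
eef_rot: [0.056, 0.998, 0.0, 0.001]
ft_force: [-6.3, -1.7, 20.4]
grip_width: -0.0
grip_force: 9.6
t 3.43 box [-66.7  74.   99.8] turn needed(tool z) -0.0015 F [-6.  -2.4 20.4] w -0.0 gf 9.6 M [-0.45  1.04  0.03]
shift [ 0.0003 -0.002  -0.0002]
```

The lid bottomed at z=100 mm as expected. Next I'll go behind the hasp.

```bash
echo '[0,0,0,-0.035,0,0,-0.02,0,-0.07,0,0,-0.055,-0.02,-0.075,0,0,-0.066,-0.055,-0.075,0,0,-0.066,-0.074,-0.07,0,0,-0.066,-0.074,-0.055,0,0,-0.066,-0.074,-0.035,0,0,-0.066,-0.074,-0.031,0]' | python3 -m pendant
python3 -c "
from h import *;where(-60,0,130)
f=optics.grab_frame('side');crop(f,190,140,150,130,4.6,'s3.png')"
```

```text
t: 4.1
ee_pos: [0.5838, 0.1139, 0.1253]
eef_rot: [0.056, 0.998, -0.0, -0.003]
ft_force: [-0.8, -0.5, -0.5]
grip_width: -0.0
grip_force: 0.0
t 4.1 box [ -2.4  -0.9 125.3] turn needed(tool z) -0.0003 F [-0.8 -0.6 -0.5] w -0.0 gf 0.0 M [ 0.    0.03 -0.01]
shift [ 0.0577  0.0009 -0.0044]
```

View pics/s3.png

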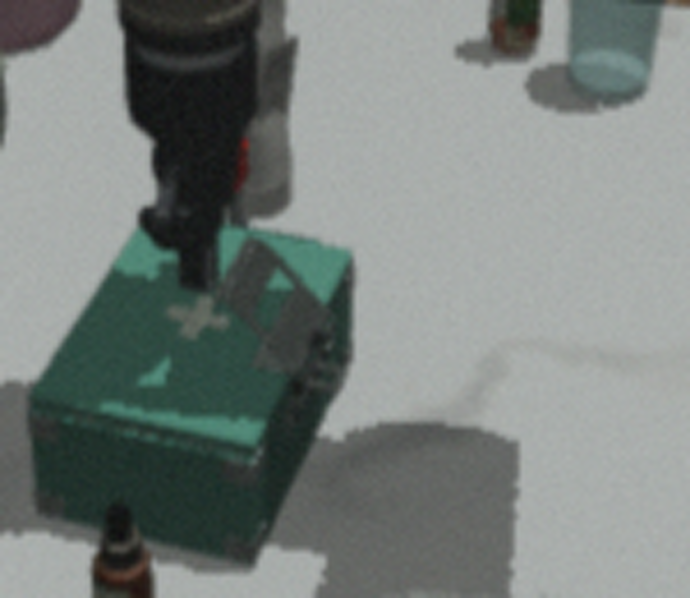

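```bash
echo '[0,0.012,0,0,0,0,0.026,0,0,0,0,0.040,0,0,0,0,0.052,0,0,0,0,0.064,0,0,0,0,0.076,0,0,0,0,0.088,0,0,0,0,0.098,0,0.004,0]' | python3 -m pendant
echo '[0,0.008,0,0.003,0,0,0.014,0,0.008,0,0,0.018,0,0.014,0,0,0.018,0,0.018,0,0,0.018,0,0.018,0]' | python3 -m pendant
python3 -c "
from h import *;where(-112,0,35)
f=optics.grab_frame('side');crop(f,190,140,150,130,4.6,'s4.png')"
```

```text
t: 4.82
ee_pos: [0.4885, 0.1261, 0.1259]
eef_rot: [0.055, 0.998, 0.0, 0.002]
ft_force: [0.4, 1.5, -0.0]
grip_width: 0.0002
grip_force: 0.2
t: 5.23
ee_pos: [0.4698, 0.1276, 0.1054]
eef_rot: [0.056, 0.998, -0.0, -0.001]
ft_force: [-0.1, -0.2, -0.7]
grip_width: 0.0
grip_force: 0.0
t 5.23 box [-1.172e+02 -1.000e-01  1.054e+02] turn needed(tool z) -0.0016 F [-0.1 -0.2 -0.7] w 0.0 gf 0.0 M [-0.01  0.04 -0.03]
shift [-0.0053  0.0002  0.0704]
```

View pics/s4.png

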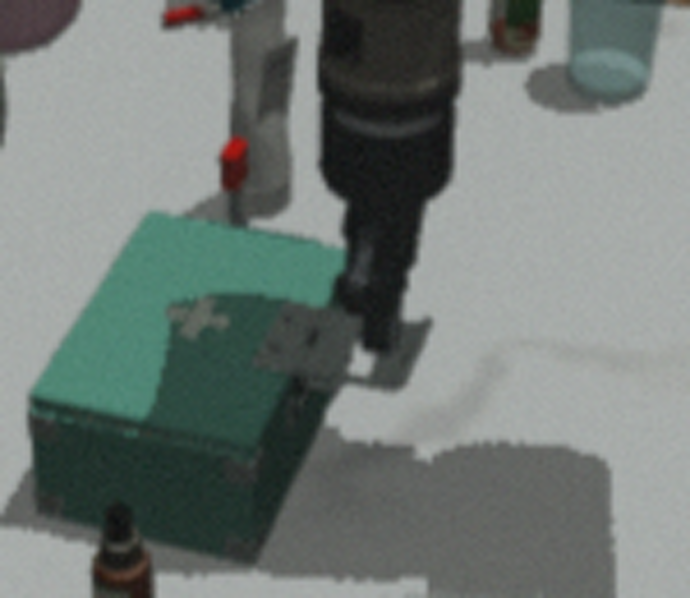

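The hasp stands straight out, with the finger above its slot. I'll press it down and then in from the front.

```bash
echo '[0,0.018,0,0,0,0,0.017,0,0.010,0,0,0.014,0,0.022,0,0,0.010,0,0.029,0,0,0.006,0,0.035,0,0,0.000,0,0.040,0,0,-0.004,0,0.043,0,0,-0.004,0,0.044,0]' | python3 -m pendant
echo '[0,0.02,0,0,0,0,0.034,0,0.01,0,0,0.034,0,0.028,0,0,0.03,0,0.029,0,0,0.02,0,0.029,0,0,0.01,0,0.029,0,0,0.005,0,0.029,0,0,0.002,0,0.029,0]' | python3 -m pendant
python3 -c "
from h import *;where(-112,0,33)"
```

```text
t: 5.95
ee_pos: [0.4751, 0.127, 0.0618]
eef_rot: [0.056, 0.998, 0.0, -0.0]
ft_force: [-0.8, 0.0, 0.3]
grip_width: 0.0005
grip_force: 0.0
t: 6.62
ee_pos: [0.4743, 0.1272, 0.0341]
eef_rot: [0.056, 0.998, 0.0, 0.001]
ft_force: [-0.5, 0.7, -0.0]
grip_width: -0.0
grip_force: 0.2
t 6.62 box [-112.6   -0.    34.1] turn needed(tool z) -0.0009 F [-0.6  0.6 -0. ] w -0.0 gf 0.2 M [-0.01  0.11 -0.05]
shift [-0.0006  0.      0.0011]
```

```bash
echo '[0,-0.002,0,0,0,0,-0.004,0,0,0,0,-0.006,0,0,0,0,-0.007,0,0,0,0,-0.007,0,0,0]' | python3 -m pendant
python3 -c "
from h import *;where(-112,0,33)"
echo '[0,0.03,0,0,0,0,0.03,0,-0.03,0,0,0.03,0,-0.07,0,0,0.03,0,-0.11,0,0,0.02,-0.04,-0.14,0,0,0,-0.08,-0.14,0,0.04,-0.04,-0.1,-0.14,0,0.04,-0.08,-0.1,-0.14,0]' | python3 -m pendant
python3 -c "
from h import *
where(13,-115,185)
f=optics.grab_frame('wrist');print(f['position'],f['attitude'],f['fx'],f['cx'],f['cy']);np.save('w1.npy',f,allow_pickle=True);crop(f,0,0,512,384,1.5,'w1.png')"
```

```text
t: 7.03
ee_pos: [0.4791, 0.1266, 0.0333]
eef_rot: [0.056, 0.998, 0.0, -0.0]
ft_force: [-0.4, 0.2, 0.0]
grip_width: -0.0002
grip_force: 0.2
t 7.03 box [-1.078e+02 -1.000e-01  3.330e+01] turn needed(tool z) -0.0014 F [-0.4  0.2  0. ] w -0.0002 gf 0.2 M [ 0.    0.07 -0.  ]
shift [0.0042 0.0001 0.0003]
t: 7.7
ee_pos: [0.5391, 0.0171, 0.175]
eef_rot: [0.057, 0.998, -0.001, 0.001]
ft_force: [1.3, -0.0, -0.3]
grip_width: 0.0231
grip_force: 0.0
t 7.7 box [ -35.8 -102.1  175. ] turn needed(tool z) 0.0006 F [ 1.3  0.1 -0.3] w 0.0231 gf 0.0 M [ 0.02 -0.   -0.02]
shift [-0.0488 -0.0129 -0.0099]
[0.45918626 0.02689842 0.31803816] [-0.11821726 -0.10462773  0.65731109  0.7368988 ] 335.83593447138935 255.5573045527818 184.25756370278864
```

View pics/w1.png

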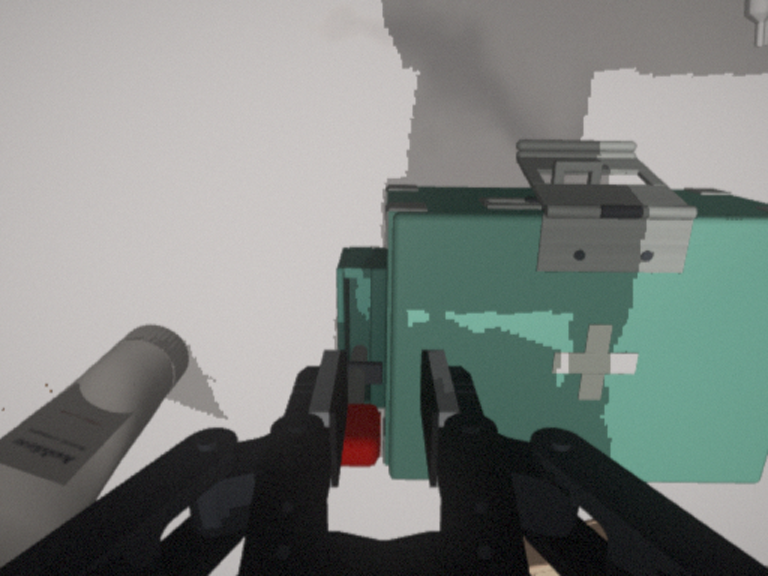

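The hasp hangs over the staple. The loop shows in the slot at about (553–607, 163–185), and the red grip is between the fingers at about (342–382, 405–465). Now I'll measure both.

```bash
python3 - <<'E'
from h import *
f=np.load('w1.npy',allow_pickle=True).item()
B=R.from_euler("z",Q[2]).as_matrix()
def b(u,v,z): return (B.T@(onz(f,u/1.5,v/1.5,z/1000)-np.r_[Q[:2],0])*1000).round(1)
for n,a in dict(lidFL=(393,212,100),hingeL=(540,212,104),hingeR=(695,212,104),loopL=(554,163,69.5),loopR=(607,165,69.5),lipL=(517,148,38),lipR=(636,148,38),pinUL=(342,406,150),pinUR=(378,404,150),pinLR=(378,464,150),pinLL=(342,466,150)).items(): print(n,b(*a))
im=f["image"].astype(int);m=(im[...,0]>110)&(im[...,1]<60)&(im[...,2]<60)
v,u=np.where(m);print(u.min()*1.5,u.max()*1.5,v.min()*1.5,v.max()*1.5)
P=np.array([(13+i*7,-115+j*12,z) for z in(150,120) for i in(-1,1) for j in(-1,1)])/1000
print(proj(f,P@B.T+np.r_[Q[:2],0]).round(1)*1.5)
for r in range(100,130,2): print(r,im[r,355:425].mean(-1).astype(int).tolist()[::1])
E
```

```text
lidFL [-74.4 -97.5 100. ]
hingeL [-75.1 -34.5 104. ]
hingeR [-75.  32. 104.]
loopL [-92.4 -19.2  69.5]
loopR [-91.4   6.5  69.5]
lipL [-97.3 -29.6  38. ]
lipR [-97.2  34.6  38. ]
pinUL [  -8.9 -117.6  150. ]
pinUR [  -9.7 -103.7  150. ]
pinLR [  17.8 -103.9  150. ]
pinLL [  18.8 -118.3  150. ]
342.0 375.0 441.0 463.5
[[318.9  438.9 ]
 [380.1  438.9 ]
 [320.4  468.6 ]
 [380.25 468.6 ]
 [327.15 397.65]
 [380.55 397.65]
 [328.2  424.35]
 [380.7  424.35]]
100 [73, 77, 75, 75, 74, 73, 75, 73, 76, 72, 72, 74, 74, 72, 74, 73, 74, 70, 74, 78, 76, 72, 76, 73, 74, 73, 72, 74, 77, 77, 76, 77, 78, 77, 77, 76, 76, 76, 76, 76, 76, 75, 77, 76, 82, 106, 108, 108, 111, 117, 119, 122, 121, 118, 119, 123, 121, 119, 120, 121, 121, 119, 121, 123, 122, 122, 119, 131, 164, 187]
102 [92, 93, 91, 92, 90, 93, 93, 94, 92, 94, 89, 91, 94, 92, 90, 92, 94, 93, 92, 90, 93, 90, 91, 89, 90, 91, 88, 90, 90, 88, 90, 92, 91, 91, 90, 86, 88, 89, 87, 90, 89, 89, 90, 90, 97, 126, 141, 142, 142, 141, 141, 141, 141, 141, 142, 140, 142, 140, 140, 140, 142, 140, 140, 139, 141, 139, 140, 140, 154, 186]
104 [86, 83, 84, 91, 92,
[... 3313 characters left out ...]
5, 65, 69, 63, 64, 62, 62, 64, 64, 65, 66, 64, 64, 66, 63, 65, 62, 66, 65, 66, 70, 65, 71, 66, 71, 70, 73, 88, 93, 95, 95, 94, 95]
126 [52, 57, 59, 64, 63, 65, 62, 63, 66, 61, 62, 61, 67, 61, 65, 65, 62, 66, 64, 66, 65, 64, 64, 66, 65, 67, 63, 67, 63, 63, 64, 62, 66, 64, 62, 66, 66, 64, 65, 68, 66, 65, 63, 65, 64, 64, 65, 66, 66, 65, 65, 66, 68, 65, 67, 67, 65, 69, 66, 63, 66, 65, 71, 69, 67, 72, 92, 96, 94, 91]
128 [48, 48, 52, 58, 60, 64, 60, 61, 62, 60, 60, 62, 63, 63, 63, 64, 66, 64, 58, 63, 63, 65, 64, 64, 63, 64, 60, 65, 64, 64, 64, 65, 65, 62, 63, 65, 65, 64, 62, 66, 62, 64, 67, 60, 63, 63, 65, 64, 62, 63, 63, 61, 67, 66, 62, 62, 63, 64, 63, 64, 65, 66, 61, 66, 64, 66, 70, 83, 92, 92]
```

```bash
python3 -c "
from h import *;where(12.5,-115,175)"
echo '[0.04,-0.024,-0.006,0,0,0.04,-0.045,-0.011,0,0,0.04,-0.045,-0.011,0,0,0.04,-0.045,-0.011,0,0]' | python3 -m pendant 100
python3 -c "
from h import *;where(12.5,-115,122)"
```

```text
t 7.75 box [ -27.4 -102.4  173.9] turn needed(tool z) 0.0026 F [ 6.8 -1.8  1. ] w 0.0306 gf 0.0 M [-0.1  -0.25  0.06]
shift [-0.0399 -0.0125 -0.0008]
t: 8.08
ee_pos: [0.5827, 0.0043, 0.1726]
eef_rot: [0.056, 0.998, 0.0, -0.0]
ft_force: [-0.4, -0.0, 0.4]
grip_width: 0.0401
grip_force: 0.0
t 8.08 box [   9.  -109.9  172.6] turn needed(tool z) -0.0009 F [-0.4 -0.1  0.4] w 0.0401 gf 0.0 M [ 0.04  0.03 -0.01]
shift [-0.0036 -0.0051  0.0506]
```

```bash
echo '[0.04,-0.0035,-0.005,0,0,0.04,-0.0035,-0.005,0.015,0,0.04,-0.0035,-0.005,0.03,0,0.04,-0.0035,-0.005,0.042,0,0.04,-0.0035,-0.005,0.05,0,0.04,-0.0035,-0.005,0.05,0]' | python3 -m pendant
python3 -c "
from h import *;where(12.5,-115,122)
f=optics.grab_frame('wrist');np.save('w2.npy',f,allow_pickle=True);crop(f,150,160,200,150,4,'w2.png')"
```

```text
t: 8.58
ee_pos: [0.584, -0.0006, 0.1218]
eef_rot: [0.056, 0.998, 0.0, -0.002]
ft_force: [0.4, -0.5, -0.1]
grip_width: 0.04
grip_force: 0.0
t 8.58 box [  10.8 -114.6  121.8] turn needed(tool z) -0.0018 F [ 0.5 -0.5 -0.1] w 0.04 gf 0.0 M [ 0.04 -0.01  0.01]
shift [-0.0017 -0.0004 -0.0002]
```

View pics/w2.png

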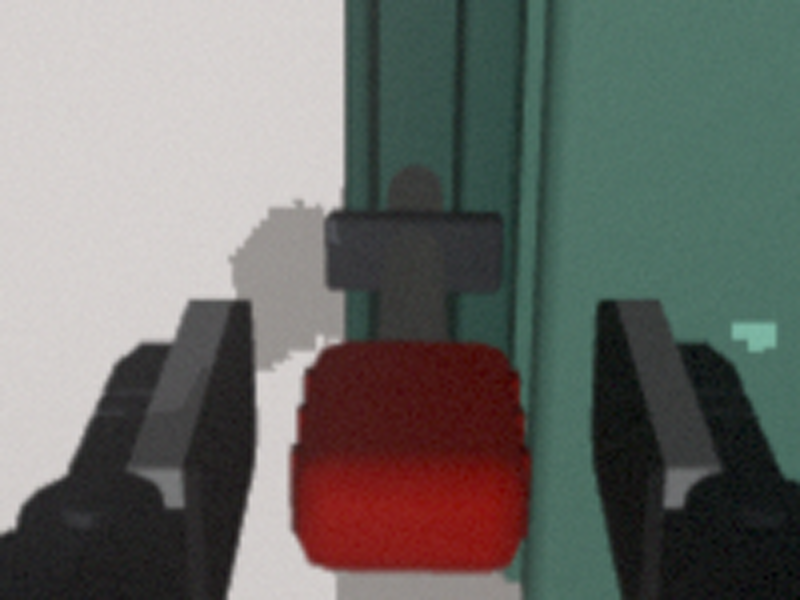

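The pin's grip is centred at (411,455) and the finger gap at (425), so I need about 1.5 mm of shift. I'll fit the pin in this image.

```bash
cat > pf.py <<'E'
from h import *
from scipy.optimize import least_squares
f=np.load('w2.npy',allow_pickle=True).item();B=R.from_euler("z",Q[2]).as_matrix()
W=lambda P:np.array(P)/1000@B.T+np.r_[Q[:2],0]
ob=[((-6,0,27),410,(212)),((0,0,94),None,None)]
# local pts -> crop px (None=unused)
O=[((-7,-12,94),296,460),((-7,12,94),528,460),((7,0,94),None,570),((-7,0,64),None,342),((0,-13,28),326,None),((0,13,28),502,None),((0,-4.5,56),380,None),((0,4.5,56),450,None)]
def res(q):
    r=[]
    for P,u,v in O:
        p=proj(f,W(np.array(P)+q))[0]
        if u: r.append(p[0]-150-u/4)
        if v: r.append(p[1]-160-v/4)
    return r
s=least_squares(res,[13,-115,56]);print(s.x.round(2),np.round(s.fun,1))
E
python3 pf.py; python3 -c "
from h import *;where(13,-116,122)"
```

```text
[  19.7  -115.3    46.06] [ 1.   0.7 -1.1  0.8  0.8 -2.8  1.4 -0.8  0.2 -0.7]
t 8.63 box [  11.6 -114.7  122.9] turn needed(tool z) -0.0017 F [0.9 0.8 0.6] w 0.0399 gf 0.0 M [-0.03 -0.01  0.  ]
shift [-0.0014 -0.0013  0.0009]
```

```bash
sed -i 's/^s=least.*//' pf.py; echo 's=least_squares(lambda q:res(np.r_[q,56]),[13,-115]);print(s.x.round(2),np.round(s.fun,1))'>>pf.py; python3 pf.py
echo '[0.04,-0.0014,-0.0014,0,0,0.04,-0.0014,-0.0014,0,0,0,-0.0014,-0.0014,0,0,0,-0.0014,-0.0014,0,0,0,-0.0014,-0.0014,0,0,0,-0.0014,-0.0014,0,0,0,-0.0014,-0.0014,0,0]' | python3 -m pendant 100
python3 -c "
from h import *;where(13,-116,122)"
```

```text
[  13.22 -115.23] [-1.4  0.7  1.3  0.8  3.1 -5.1  0.2  0.4 -0.3 -0.1]
t: 9.22
ee_pos: [0.5875, -0.0026, 0.1244]
eef_rot: [0.056, 0.998, -0.0, 0.001]
ft_force: [-0.7, -0.2, 6.6]
grip_width: 0.022
grip_force: 98.2
t 9.22 box [  14.5 -116.2  124.4] turn needed(tool z) -0.0014 F [-0.7 -0.3  6.6] w 0.022 gf 98.2 M [-0.04  0.03 -0.01]
shift [0.0015 0.0002 0.0024]
```

```bash
echo '[0,0,0,-0.015,0,0,0,0,-0.035,0,0,0,0,-0.055,0,0,0,0,-0.07,0,0,0,0,-0.07,0,0,0,0,-0.07,0]' | python3 -m pendant
python3 - <<'E'
from h import *
where(-105,-7.7,185)
f=optics.grab_frame('wrist');np.save('w3.npy',f,allow_pickle=True)
for n in('w2.npy','w3.npy'):
    im=np.load(n,allow_pickle=True).item()["image"].astype(int)
    m=(im[...,0]>60)&(im[...,1]<.5*im[...,0])&(im[...,2]<.5*im[...,0]);m=m.astype(np.uint8)
    k,l,st,c=cv2.connectedComponentsWithStats(m);i=1+st[1:,4].argmax();print(n,st[i],c[i].round(1)); cx=int(c[i][0])
    print(im[230:310,cx,0].tolist())
E
```

```text
t: 9.72
ee_pos: [0.5869, -0.0025, 0.1934]
eef_rot: [0.056, 0.998, -0.0, 0.001]
ft_force: [-0.8, 0.5, -0.7]
grip_width: 0.0217
grip_force: 97.9
t 9.72 box [  13.9 -116.2  193.4] turn needed(tool z) -0.0015 F [-0.8  0.4 -0.7] w 0.0217 gf 97.9 M [-0.02 -0.02  0.05]
shift [0.1187 0.1086 0.0083]
w2.npy [ 223  246   60   57 3040] [252.6 274.4]
[58, 57, 53, 58, 62, 57, 57, 60, 54, 55, 56, 59, 55, 58, 58, 63, 71, 72, 73, 71, 75, 75, 76, 73, 72, 72, 75, 69, 77, 75, 75, 76, 73, 70, 75, 75, 75, 78, 76, 76, 76, 79, 83, 88, 95, 99, 106, 112, 121, 123, 128, 130, 132, 135, 138, 141, 142, 145, 143, 141, 143, 141, 141, 139, 138, 140, 139, 138, 134, 134, 128, 123, 127, 142, 144, 148, 146, 149, 148, 147]
w3.npy [ 229  237   54   55 2753] [255.7 264.7]
[56, 55, 56, 57, 56, 53, 55, 66, 69, 66, 67, 63, 69, 67, 70, 69, 69, 69, 66, 68, 69, 72, 69, 72, 70, 70, 70, 68, 73, 71, 72, 71, 82, 86, 91, 96, 102, 108, 111, 119, 122, 120, 125, 128, 131, 133, 134, 134, 132, 134, 132, 131, 130, 130, 131, 129, 129, 128, 127, 120, 116, 119, 128, 136, 136, 140, 155, 190, 198, 199, 196, 197, 199, 196, 195, 196, 197, 196, 193, 195]
```

```bash
cat > pf3.py <<'E'
from h import *
from scipy.optimize import least_squares
B=R.from_euler("z",Q[2]).as_matrix();W=lambda P:np.array(P)/1000@B.T+np.r_[Q[:2],0]
for n,rows,z in(("w2.npy",(302.5,275,245.5),56),("w3.npy",(292.5,265.5,236.7),125),("w3.npy",(292.5,265.5,236.7),123)):
    f=np.load(n,allow_pickle=True).item()
    L=[(7,0,94),(-7,0,94),(-7,0,64)]
    g=lambda q:[proj(f,W(np.array(P)+(q[0],-115.5,z)))[0][1]-r for P,r in zip(L,rows)]
    s=least_squares(g,[13.]);C=(B.T@(f["position"]-np.r_[Q[:2],0])*1000);print(n,s.x,np.round(s.fun,1),"pin-cam x",s.x-C[0],C)
E
python3 pf3.py
```

```text
w2.npy [13.34461774] [ 3.3  1.  -4.9] pin-cam x [82.25058478] [ -68.90596703 -114.30641922  265.20544162]
w3.npy [13.35404604] [ 3.2  0.6 -4.2] pin-cam x [79.83679715] [ -66.48275111 -115.82000841  336.45766686]
w3.npy [14.60487209] [ 2.8  0.6 -3.7] pin-cam x [81.0876232] [ -66.48275111 -115.82000841  336.45766686]
```

```bash
echo '[0,0.018,0.016,0,0,0,0.042,0.038,0,0,0,0.066,0.06,0,0,0,0.09,0.082,0,0,0,0.11,0.1,0,0,0,0.119,0.1085,0,0,0,0.119,0.1085,0,0,0,0.119,0.1085,0,0]' | python3 -m pendant
python3 -c "
from h import *
where(-103,-7.7,141)
f=optics.grab_frame('wrist');np.save('w4.npy',f,allow_pickle=True)"
```

```text
t: 10.43
ee_pos: [0.4806, 0.1186, 0.1927]
eef_rot: [0.055, 0.998, -0.0, -0.0]
ft_force: [0.4, -1.1, -0.4]
grip_width: 0.0221
grip_force: 98.0
t 10.43 box [-105.4   -7.9  192.7] turn needed(tool z) -0.0027 F [ 0.6 -1.  -0.4] w 0.0221 gf 98.0 M [-0.01  0.01 -0.01]
shift [-0.0024  0.0002  0.0517]
```

```bash
echo '[0,-0.002,0,0.012,0,0,-0.002,0,0.026,0,0,-0.002,0,0.038,0,0,-0.002,0,0.047,0,0,-0.002,0,0.051,0,0,-0.002,0,0.051,0,0,-0.002,0,0.051,0]' | python3 -m pendant
python3 -c "
from h import *
where(-103,-7.7,141)
f=optics.grab_frame('wrist');np.save('w5.npy',f,allow_pickle=True);crop(f,175,110,160,120,5,'w5.png')"
```

```text
t: 11.07
ee_pos: [0.4831, 0.118, 0.1423]
eef_rot: [0.056, 0.998, 0.0, 0.0]
ft_force: [0.2, 0.8, -0.3]
grip_width: 0.0219
grip_force: 98.0
t 11.07 box [-102.8   -8.2  142.3] turn needed(tool z) -0.0008 F [ 0.1  0.8 -0.3] w 0.0219 gf 98.0 M [ 0.03  0.03 -0.02]
shift [0.0002 0.0005 0.0013]
```

View pics/w5.png

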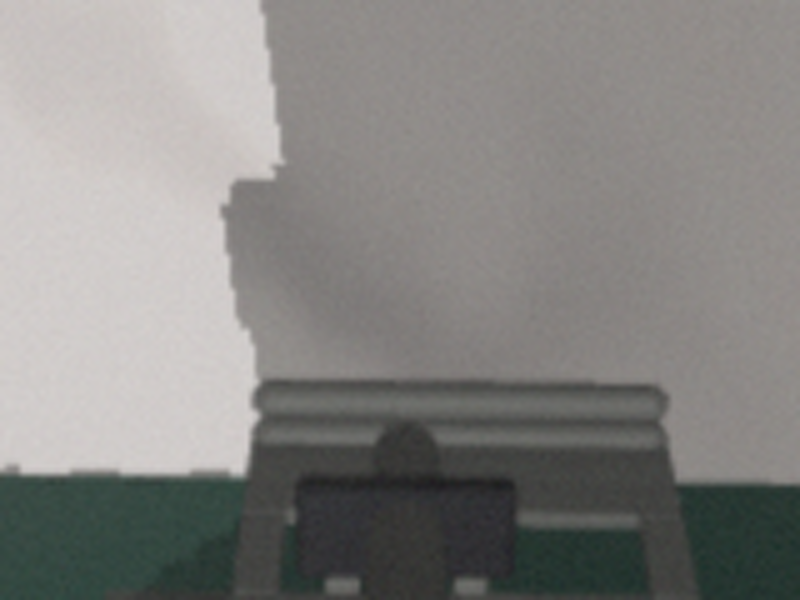

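The pin axis (406) sits centred between the loop arms (360–455, middle 407), so y is right. Now I'll press back toward the hasp gently.

```bash
W='from h import *;where()'
echo '[0,-0.006,0,0,0,0,-0.012,0,0,0,0,-0.016,0,0,0,0,-0.018,0,0,0,0,-0.018,0,0,0,0,-0.018,0,0,0]' | python3 -m pendant; python3 -c "$W"
echo '[0,-0.0005,0,0,0,0,-0.001,0,0,0,0,-0.001,0,0,0,0,-0.001,0,0,0]' | python3 -m pendant; python3 -c "$W"
echo '[0,-0.0005,0,0,0,0,-0.001,0,0,0,0,-0.001,0,0,0,0,-0.001,0,0,0]' | python3 -m pendant; python3 -c "$W"
```

```text
t: 11.62
ee_pos: [0.5004, 0.1164, 0.1422]
eef_rot: [0.056, 0.998, 0.0, -0.0]
ft_force: [-1.0, 0.5, 0.9]
grip_width: 0.0217
grip_force: 98.0
t 11.62 box [-85.5  -7.8 142.2] turn needed(tool z) -0.0014 F [-1.   0.4  0.9] w 0.0217 gf 98.0 M [ 0.01  0.22 -0.02]
t: 11.95
ee_pos: [0.5012, 0.1163, 0.1422]
eef_rot: [0.056, 0.998, 0.0, -0.0]
ft_force: [-2.4, 0.4, -1.1]
grip_width: 0.0217
grip_force: 97.9
t 11.95 box [-84.6  -7.8 142.2] turn needed(tool z) -0.0015 F [-2.4  0.1 -1.1] w 0.0217 gf 97.9 M [0.01 0.33 0.02]
t: 12.28
ee_pos: [0.5023, 0.1161, 0.1421]
eef_rot: [0.056, 0.998, 0.0, -0.0]
ft_force: [-1.9, 0.4, -2.5]
grip_width: 0.0218
grip_force: 97.9
t 12.28 box [-83.5  -7.9 142.1] turn needed(tool z) -0.0014 F [-1.9  0.2 -2.5] w 0.0218 gf 97.9 M [ 0.02  0.51 -0.05]
```

```bash
W='from h import *;where()'
for i in 1; do echo '[0,-0.0005,0,0,0,0,-0.001,0,0,0,0,-0.001,0,0,0,0,-0.001,0,0,0]' | python3 -m pendant >/dev/null; python3 -c "$W"; echo '[0,-0.0003,0,0,0,0,-0.0006,0,0,0,0,-0.0006,0,0,0]' | python3 -m pendant >/dev/null; python3 -c "$W";  echo '[0,-0.0003,0,0,0,0,-0.0006,0,0,0,0,-0.0006,0,0,0]' | python3 -m pendant >/dev/null; python3 -c "$W"; done
```

```text
t 12.62 box [-82.8  -7.9 142.1] turn needed(tool z) -0.0014 F [-4.3  0.2  0.3] w 0.0219 gf 97.9 M [ 0.05  0.89 -0.02]
t 12.87 box [-82.5  -7.9 142.1] turn needed(tool z) -0.0015 F [-5.7 -0.   1. ] w 0.0221 gf 97.9 M [-0.01  1.29 -0.03]
t 13.12 box [-82.4  -7.9 142.1] turn needed(tool z) -0.0014 F [-7.1 -0.8  2.1] w 0.0219 gf 98.0 M [-0.05  1.49 -0.02]
```

```bash
W='from h import *;where()'
echo '[0,0.001,0,0,0,0,0.001,0,0.001,0,0,0.001,0,0.002,0,0,0.001,0,0.003,0,0,0.001,0,0.003,0]' | python3 -m pendant >/dev/null; python3 -c "$W"
echo '[0,0,0,0.001,0,0,0,0,0.002,0,0,0,0,0.003,0,0,0,0,0.003,0]' | python3 -m pendant >/dev/null; python3 -c "$W"
echo '[0,0,0,0.001,0,0,0,0,0.002,0,0,0,0,0.003,0,0,0,0,0.003,0]' | python3 -m pendant >/dev/null; python3 -c "$W"
```

```text
t 13.53 box [-82.3  -7.8 139.1] turn needed(tool z) -0.0014 F [-4.8  0.2 -1.1] w 0.0222 gf 98.0 M [ 0.04  0.87 -0.02]
t 13.87 box [-82.2  -7.8 136.2] turn needed(tool z) -0.0014 F [-4.2  0.3  1.6] w 0.0219 gf 98.0 M [-0.03  0.98 -0.03]
t 14.2 box [-82.2  -7.9 133.1] turn needed(tool z) -0.0014 F [-4.7  0.6  0.7] w 0.0219 gf 98.0 M [-0.04  0.99 -0.01]
```

```bash
W='from h import *;where()'
echo '[0,-0.0005,0,0,0,0,-0.001,0,0,0,0,-0.001,0,0,0,0,-0.001,0,0,0]' | python3 -m pendant >/dev/null; python3 -c "$W"
echo '[0,-0.0003,0,0,0,0,-0.0006,0,0,0,0,-0.0006,0,0,0]' | python3 -m pendant >/dev/null; python3 -c "$W"
echo '[0,0,0,0.001,0,0,0,0,0.002,0,0,0,0,0.003,0,0,0,0,0.004,0,0,0,0,0.004,0]' | python3 -m pendant >/dev/null; python3 -c "$W"
```

```text
t 14.53 box [-81.6  -7.8 133. ] turn needed(tool z) -0.0014 F [-5.5 -0.4  1.7] w 0.022 gf 98.0 M [ 0.04  1.23 -0.02]
t 14.78 box [-81.3  -7.8 133. ] turn needed(tool z) -0.0014 F [-6.9  1.   1.8] w 0.0218 gf 98.1 M [ 0.04  1.41 -0.01]
t 15.2 box [-81.1  -7.9 128.9] turn needed(tool z) -0.0014 F [-6.3 -0.5  0.9] w 0.022 gf 98.1 M [0.01 1.27 0.01]
```

```bash
W='from h import *;where()'
for i in 1; do echo '[0,0,0,0.001,0,0,0,0,0.002,0,0,0,0,0.003,0,0,0,0,0.004,0,0,0,0,0.004,0]' | python3 -m pendant >/dev/null; python3 -c "$W"; echo '[0,0,0,0.001,0,0,0,0,0.002,0,0,0,0,0.003,0,0,0,0,0.003,0]' | python3 -m pendant >/dev/null; python3 -c "$W"; done
```

```text
t 15.62 box [-81.1  -7.9 124.9] turn needed(tool z) -0.0014 F [-5.8 -0.4 -0.3] w 0.0222 gf 98.1 M [-0.01  1.2  -0.  ]
t 15.95 box [-81.1  -7.9 121.9] turn needed(tool z) -0.0014 F [-6.1  0.6  0.2] w 0.0218 gf 98.1 M [-0.06  1.19  0.01]
```

```bash
W='from h import *;where()'
echo '[0,0,0,0.001,0,0,0,0,0.002,0,0,0,0,0.003,0,0,0,0,0.004,0,0,0,0,0.005,0,0,0,0,0.005,0]' | python3 -m pendant >/dev/null; python3 -c "$W"; echo '[0,0,0,0.001,0,0,0,0,0.002,0,0,0,0,0.002,0]' | python3 -m pendant >/dev/null; python3 -c "$W"; echo '[0,0,0,0.001,0,0,0,0,0.001,0]' | python3 -m pendant >/dev/null; python3 -c "$W"
```

```text
t 16.45 box [-81.   -7.9 116.9] turn needed(tool z) -0.0014 F [-4.4  0.2 -0.2] w 0.0219 gf 98.1 M [0.   1.21 0.01]
t 16.7 box [-80.9  -7.9 114.9] turn needed(tool z) -0.0014 F [-5.8  0.3 -0.3] w 0.0224 gf 98.1 M [0.03 1.08 0.04]
t 16.87 box [-80.3  -7.8 114.1] turn needed(tool z) -0.0014 F [-2.9 -0.2 -0.8] w 0.0216 gf 98.0 M [ 0.01  0.65 -0.01]
```

```bash
W='from h import *;where()'
for r in 1 2; do echo '[0,0,0,0.0005,0,0,0,0,0.001,0,0,0,0,0.001,0]' | python3 -m pendant >/dev/null; python3 -c "$W";done
```

```text
t 17.12 box [-80.2  -7.8 113.8] turn needed(tool z) -0.0014 F [-3.7  0.4  4.3] w 0.0221 gf 98.8 M [-0.08  0.93 -0.06]
t 17.37 box [-80.   -7.8 113.7] turn needed(tool z) -0.0015 F [-5.8 -0.9 12.2] w 0.0222 gf 99.6 M [-0.18  1.38 -0.01]
```

The stop has seated at the expected height (113.8 against 113.9 predicted). Releasing now.

```bash
W='from h import *;where()'
echo '[0,0.0005,0,-0.001,0,0,0.001,0,-0.0012,0,0.045,0.001,0,-0.0012,0,0.045,0.001,0,-0.0012,0,0.045,0.001,0,-0.0012,0,0.045,0.001,0,-0.0012,0,0.045,0.001,0,-0.0012,0]' | python3 -m pendant ; python3 -c "$W"
echo '[0.045,0,0,-0.015,0,0.045,0,0,-0.04,0,0.045,0,0,-0.07,0,0.045,0.03,0,-0.09,0,0.045,0.06,0,-0.1,0,0.045,0.06,0,-0.1,0,0.045,0.06,0,-0.1,0]' | python3 -m pendant >/dev/null
python3 - <<'E'
from h import *
where()
f=optics.grab_frame('wrist');s=optics.grab_frame('side')
B=R.from_euler("z",Q[2]).as_matrix();W=lambda P:np.array(P)/1000@B.T+np.r_[Q[:2],0]
for n,g in(("w",f),("s",s)):
    im=g["image"].astype(int);m=((im[...,0]>90)&(im[...,1]<.4*im[...,0])&(im[...,2]<.4*im[...,0])).astype(np.uint8)
    k,l,st,c=cv2.connectedComponentsWithStats(m);p=proj(g,W([(-81,-7.8,139.5),(-81,-7.8,124.5)]));print(n,"pred",p.round(1).tolist());print([(st[i].tolist(),c[i].round(1).tolist()) for i in range(1,k) if st[i,4]>8])
a=f["image"];b=s["image"][140:270,190:340]
cv2.imwrite("pics/fin.png",np.hstack([cv2.resize(a[60:330,120:400],(400,386)),cv2.resize(b,(400,386))])[:,:,::-1])
E
```

```text
t: 17.95
ee_pos: [0.5046, 0.1159, 0.1134]
eef_rot: [0.056, 0.998, 0.0, 0.0]
ft_force: [-0.5, -0.5, -0.5]
grip_width: 0.0448
grip_force: 0.0
t 17.95 box [-81.3  -7.9 113.4] turn needed(tool z) -0.0014 F [-0.4 -0.5 -0.5] w 0.0448 gf 0.0 M [0.04 0.01 0.08]
t 18.53 box [-141.9   -7.7  214.4] turn needed(tool z) -0.0021 F [0.2 0.2 0.1] w 0.0453 gf 0.0 M [ 0.03 -0.02  0.04]
w pred [[254.7, 273.0], [254.7, 262.3]]
[([241, 267, 30, 14, 368], [255.5, 274.0])]
s pred [[261.1, 201.1], [261.1, 205.4]]
[([226, 142, 6, 2, 9], [229.0, 142.7])]
```

View pics/fin.png

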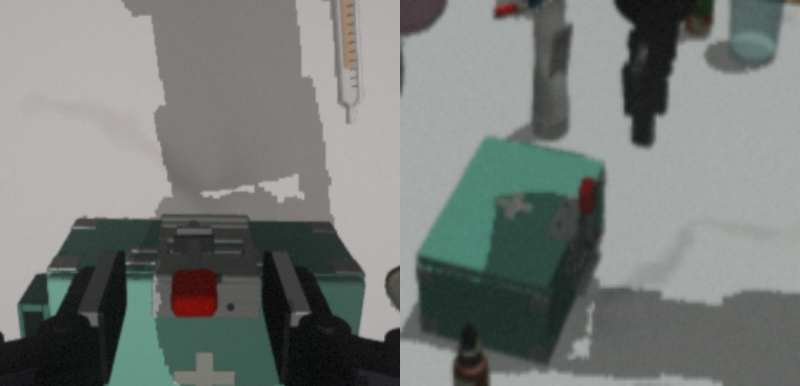

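The pin stands upright at the predicted place: the grip is at (195,293) left and (588,195) right, the hasp is flush, the lid is shut and nothing else has moved. Handing in.

```bash
python3 -c "
from station import ticket;print(ticket.close_job())"
```

```text
the job is handed in; nothing more can be done
None
```

The job is handed in at about 18.6 s: lid shut, hasp over the staple, and the pin pushed down until its stop sat on the loop, with the last pictures showing the things round the box undisturbed.

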